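Load the tube reader, snap its light shield on and hold it down

ROBOT

A 6-joint arm with a two-finger parallel gripper is mounted at the origin on the work surface. World frame = base frame: x ahead of the robot, y to its left, z up, the work surface at z = 0. Lengths are in m, angles in rad, forces in N, time in s.
With the tool pointing down it reaches from about 0.275 to 0.75 m from the base axis. Payload 10.2 kg.
Tool frame: the origin (TCP) lies at the very end of the fingers, on their centre line; the grasp point (between the pads) lies 19 mm behind it; z points along the fingers, y is the line along which they close (so a half turn about z gives the same grasp; the last joint's range is limited). The gripper opens to 85 mm and grips with 20 to 120 N. Pads are 22 mm wide; open, the fingers measure 114 mm over their backs; the gripper's body (76 mm by 85 mm) begins 54 mm behind the grasp point. The pads swing forward as they close: fully open they stand 13 mm farther back than shut.
Start: joints at [-1.56, 0.313, 1.498, -0, 1.331, -0.223], TCP at [0.122, -0.511, 0.231] pointing down, gripper open.
Joint ranges: [-2.94, 2.94], [-0.97, 2.17], [0.19, 2.56], [-1.23, 4.37], [0.02, 3.11], [-2.88, 2.88]. Speed limits (rad/s): [2.39, 2.39, 3.01, 3.14, 3.14, 3.14].

INTERFACE

Orientations are given as a unit quaternion [x, y, z, w].
In Python, from rig import * gives the robot as it stands.
- The arm moves only by the tool move_arm, never from a script. Its argument "increments" is a list that holds one entry, the list of rows, each a list of 4 numbers: the shift along the tool's x, y, z in m, then the turn about the tool's z in rad. In form: [[[dx, dy, dz, turn], ...]]. A call has 1 to 20 rows; each row is the pose to reach, as a shift and turn from the pose commanded when the call began, along the tool's axes at that moment; what a row does not reach only later rows make up. A row lasts 1/10 s, in which the tool goes at most 50 mm and 8.59 degrees, less where a joint would pass 70% of its speed; a pose out of reach is approached as far as the arm can. A call with a gripper value outside its range is refused whole. "hand" is the opening, from -1 (shut) to 1 (fully open), set as the call begins (left out, the last holds). The fingers move at their own pace and stop on an object; "squeeze" is the grip in N (left out, the last holds). Time passes only in rows, so rows that repeat a pose let the fingers close. It gives the time, the measured TCP pose, the force, the opening and the grip force at its end, in the units of the state.
- state(): the state, without advancing time (a new reading comes with each control period).
- read_camera(name): name is "scene" or "side" or "wrist"; returns a dict with "pixels" (480x640x3 uint8, blue, green, red), "mtx" (3x3 intrinsics, pixels), "world_to_cam" (4x4, takes a point from world to camera coordinates); the wrist camera has in their place "hand_eye" (4x4, takes a point from camera to tool coordinates, whose origin is the TCP and whose axes are the flange's). Camera axes: x right, y up, looking along -z (the intrinsics and any distortion apply to the point x, -y, -z); pixel columns grow to the right and rows downward; lengths in m; the calibration is good to about 2 mm. A picture is of the moment at which its call begins: read the wrist's pose just before it. There is no depth.
- close_job(): hands the job in; it is judged then, once.
Trained networks look in a picture, given as the dict that the camera call returned (one of the last four; its "shot" number tells which), for a name from the list of things; names that differ only in an ending like _2 or _b are one class to them, and where a whole thing is asked for, a point or a joint stands for the part that bears it (a point fixed in the world has none). Each returns a list of dicts, best first, with "conf" (0 to 1); they miss things now and then, are a little off and sometimes report something else, mostly with a low value. They report only what shows in the picture. A call takes as long as a camera call. They do not tell look-alikes from the thing itself.
- recognise(target, picture): "at" ([x, y, z] in m, in world coordinates, good to about 4 mm: the middle of the surface that is visible of it).
- mark_of(target, picture): "at" ([x, y, z] in m, in world coordinates, good to about 4 mm: a listed point, or the origin of a listed thing).
The state is a dict: "t": time; "joints": joint angles; "joint_velocities": joint speeds; "tau": joint torques, N m; "position": TCP position; "orientation": TCP orientation; "contact_force": force on the tool from outside, world axes, zero at the start; "moment": the same for the moment, N m; "grip_width": finger opening in m; "grasp_force": force on a finger pad.
Only numpy, scipy, OpenCV 4.12 (cv2) and the standard library are available. Lean on these libraries where they do the work, as an engineer would, in place of code of your own. Each camera call takes 0.05 s, during which the arm holds its last target. There are 200 camera calls.

TASK

Leaving everything else where it is, stand the tall sample tube from the rack upright in the sample cup of the tube reader and let go of it. Set the square light-shield cover over it and press it straight down until it snaps past both side catches, and keep pressing. Finish with the gripper still on the cover, pushing it firmly down so that the sprung seal stays squashed while the reading is taken.

Things in the scene. Friction and masses are not known exactly. Their poses are not given: they have to be found in the camera images.
- reader: Tube reader, a white instrument fixed to the bench. Origin on the bench under the centre of the sample cup, z up. Deck 130 mm (x) by 150 mm (y) centred on the origin, top at z = 50 mm; a lower front panel with a screen, 44 mm high, runs on to x = -115 mm. Round the cup lies the black square seal frame, 66 mm outside, 42 mm inside; beside it at +y and -y stand two catches.
- cup (a point): Centre of the mouth of the reader's sample cup, level with the deck, 50 mm above the bench: a round hole 20 mm wide, mouth chamfered 2 mm, 32 mm deep (floor 18 mm above the bench). z up, axes as the reader's.
- catch (a point): Middle of the roller of the catch at the reader's +y; the other is its mirror image at -y. Polished steel rollers 12 mm thick, 42 mm long along x, axes at y = +-34 mm, 69 mm above the bench, sprung: each gives way outward (y) up to 9 mm as the cover's bead is pressed past. Grey housings behind: inner faces at y = +-47 mm, 50 mm along x, tops 76 mm above the bench.
- seal (a joint): Sprung seal frame round the sample cup: 0 = up (its top 58 mm above the bench), grows as it is pressed down, 0.005 m = on its stop (top at 53 mm). It takes about 2 N to start it and about 9 N to reach the stop; the cover's weight alone hardly moves it, and it rises again when not pushed.
- cover: Light-shield cover, a black square bell open below, loose, about 0.12 kg, standing on the bench. Origin at the centre of its underside, z up. Walls 52 by 52 mm outside, 44 by 44 mm inside; top face at z = 75 mm, ceiling inside at 71 mm. A rounded bead 6 mm thick runs round the foot, 62 by 62 mm over it. It fits the reader in any quarter turn, sides parallel to the reader's.
- snap (a point): Centre of the cover's underside (same as its origin). Lowered over the cup, the bead meets the rollers with this point about 73 mm above the bench; pushing on takes up to about 10 N (at 70 mm), then from 65 mm the force drops away and the rollers pull the bead down and snap over it by 59 mm. At 58 it meets the sprung seal; at 53 mm the seal is on its stop.
- handle (a point): Middle of the aluminium bar handle on top of the cover: 14 mm wide (cover's y), 40 mm long (x), 22 mm high, from 75 to 97 mm above the cover's underside; this point is at 86 mm.
- rack: Wooden tube rack fixed to the bench, 160 mm (x) by 60 mm (y), 45 mm high. Origin at the centre of its underside. Three round wells in a row along its x, at x = -50, 0 and +50 mm, 17.5 mm wide, 35 mm deep (floor at z = 10 mm). The three tubes stand in them, in any order.
- tube_tall: The tall sample tube: glass, 16 mm thick, 95 mm long in all, with a flat-topped white cap 20 mm wide forming its top 18 mm. About 25 g. Origin at the centre of its foot, z along the tube. Stands in the rack with its top 105 mm above the bench.
- tube_short_a: A short glass tube, 16 mm thick, 75 mm long, with a bevelled white cap 17 mm wide; origin at its foot. Stands in the rack, top 85 mm above the bench. Not to be moved.
- tube_short_b: Another short glass tube like the first. Not to be moved.
- beaker: Glass beaker, 68 mm wide, 85 mm high, origin at its foot. Bystander.
- petri: Closed clear dish, 94 mm wide, 17 mm high, origin under its centre. Bystander.
- bottle: Amber bottle, 60 mm wide, 120 mm high, origin at its foot. Bystander.
- tin: Round aluminium tin with a small knob, 62 mm wide, 64 mm high, origin at its foot. Bystander.
- slidebox: Grey box for slides, 85 by 40 by 32 mm, origin under its centre. Bystander.
- jar: Small glass jar, 48 mm wide, 55 mm high, origin at its foot. Bystander.
There are look-alikes about, which are no part of the job. There is more than one size of the cover; the one meant has the size given above.

How it is judged:
On the way, in this order (a step that is already met when the one before it is completed fails the run):
1. the tall tube stands upright in the sample cup, on its floor, let go (horizontal distance between tube_tall and reader below 0.006 m and z of tube_tall in the frame of reader below 0.024 m and angle between tube_tall's own z axis and vertical below 0.15 rad and contact force between the fingers and tube_tall below 0.1 N), for 0.2 s.
2. the cover has snapped past both catches over the tube (z of cover in the frame of reader below 0.0595 m and horizontal distance between cover and reader below 0.0045 m and angle between cover's own z axis and vertical below 0.06 rad and (angle between the x axis of cover and the x axis of reader, either way round below 0.12 rad or angle between the x axis of cover and the y axis of reader, either way round below 0.12 rad) and horizontal distance between tube_tall and reader below 0.006 m and z of tube_tall in the frame of reader below 0.024 m and angle between tube_tall's own z axis and vertical below 0.15 rad), for 0.1 s.
At the end, for the whole second after the job is handed in: Tall tube in the cup: foot within 6 mm of its axis and floor, tilt under 0.15 rad. Cover over it, snapped: underside below 59.5 mm, within 4.5 mm of centre, level to 0.06, square to 0.12 rad. Gripper still pushing it (over 2 N), seal more than 3 mm down, through the last second (all of step 2 and value of joint seal above 0.003 m and contact force between the fingers and cover above 2 N and linear speed of cover below 0.02 m/s); the arm keeps its last pose, push and grip.
It fails at once if a short tube or another bystander is moved more than 30 mm from its place (distance of any of tube_short_a, tube_short_b, beaker, petri, bottle, tin, slidebox, jar from where it was at the start of the episode above 0.03 m).
It also fails if it takes over 70 s, if anything falls off the work surface, if the arm or the gripper's body presses on something with over 40 N, if the wrist force passes 120 N, or if a joint passes its speed limit or range.

## Working session

There is one attempt and no reset: what is moved stays moved. The work goes in short steps, Python scripts to look and compute and a tool call to move; the robot and the scene stay as the last step left them, time stands still between calls to the robot, and variables do not carry over. Pictures are saved under pics/ and viewed, at most 13 in all, crops included, and the job is handed in when it is done.

Besides the shell and the picture viewer there is one more tool, called after "Call:" by a JSON object that holds its "api" and its "payload", one argument or row to a line. move_arm: Moves the arm, as the interface text tells. Its arguments: {"type":"object","properties":{"increments":{"type":"array"},"hand":{"type":"number"},"squeeze":{"type":"number"}},"required":["increments"]}

```bash
mkdir -p pics; cat > h.py <<'E'
from rig import *
import numpy as np, cv2
from scipy.spatial.transform import Rotation as R
def shot(n,f=None):
    s=state(); p=read_camera(n)
    if f: cv2.imwrite('pics/'+f,np.asarray(p["pixels"]))
    return s,p
def proj(p,X):
    c=np.asarray(p["world_to_cam"])@np.append(X,1); q=np.asarray(p["mtx"])@np.array([c[0],-c[1],-c[2]]); return (q[:2]/q[2]).round()
def r(v,n=4): return np.round(v,n).tolist()
E
python3 - <<'E'
from h import *
for n in("scene","side"):
    s,p=shot(n,n+'0.png')
    print(n,[k for k in p],r(np.linalg.inv(np.asarray(p["world_to_cam"]))[:3,3]))
    for t in("reader","cup","catch","cover","handle","rack","tube_tall","tube_short_a","beaker","bottle","tin","jar","petri","slidebox"):
        print(t,[(r(d["at"],3),round(d["conf"],2),proj(p,d["at"]).tolist()) for d in mark_of(t,p)[:4]])
print(state())
E
```

```text
scene ['pixels', 'mtx', 'world_to_cam', 'shot'] [1.0687, -0.5067, 0.7399]
reader [([0.539, 0.026, -0.001], 0.85, [300.0, 249.0]), ([0.672, 0.227, 0.0], 0.23, [412.0, 230.0])]
cup [([0.541, 0.026, 0.052], 0.76, [300.0, 230.0])]
catch [([0.541, 0.056, 0.071], 0.72, [311.0, 215.0]), ([0.675, -0.204, -0.001], 0.53, [262.0, 360.0])]
cover [([0.474, 0.276, 0.0], 0.91, [355.0, 180.0]), ([0.4, 0.183, 0.002], 0.84, [304.0, 184.0]), ([0.504, 0.42, 0.002], 0.61, [401.0, 159.0])]
handle [([0.4, 0.188, 0.067], 0.97, [305.0, 160.0]), ([0.47, 0.275, 0.085], 0.84, [355.0, 149.0]), ([0.501, 0.423, 0.116], 0.76, [407.0, 117.0]), ([0.748, 0.134, 0.0], 0.62, [417.0, 272.0])]
rack [([0.477, -0.274, 0.002], 0.82, [156.0, 318.0]), ([0.539, 0.056, 0.07], 0.75, [310.0, 215.0])]
tube_tall [([0.472, -0.273, 0.009], 0.82, [154.0, 313.0])]
tube_short_a [([0.522, -0.267, 0.01], 0.7, [174.0, 327.0]), ([0.428, -0.284, 0.011], 0.61, [134.0, 303.0])]
beaker [([0.75, 0.136, -0.002], 0.88, [419.0, 273.0])]
bottle [([0.678, 0.332, -0.003], 0.7, [442.0, 209.0])]
tin [([0.688, -0.356, -0.001], 0.8, [192.0, 430.0]), ([0.67
[... 1714 characters left out ...]
.5, 'joints': array([-1.56041654e+00,  3.12907242e-01,  1.49769539e+00, -4.04947685e-05,
        1.33101279e+00, -2.23410486e-01]), 'joint_velocities': array([-0.00043933,  0.00012468, -0.00036837,  0.00027008,  0.00103831,
       -0.00041905]), 'tau': array([ 5.21368565e-04, -4.12163901e+01, -2.59899044e+01, -1.49110961e-04,
        5.26496478e-04,  1.80128927e-05]), 'position': array([ 0.12159764, -0.51072647,  0.2312922 ]), 'orientation': array([ 9.93174979e-01,  1.16633874e-01, -1.83458229e-05, -1.34148777e-05]), 'contact_force': array([-0.53900541,  0.6329812 ,  0.60610563]), 'moment': array([-0.01180094, -0.01044141, -0.05008227]), 'grasp_force': 0.0, 'grip_width': 0.08550225269733204}
```

View pics/scene0.png

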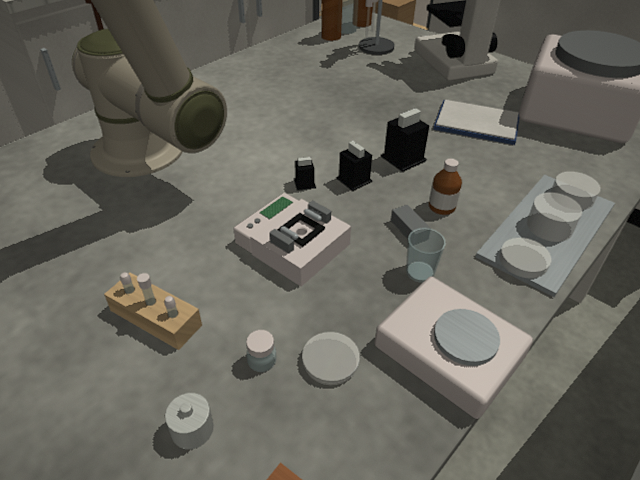

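```bash
python3 - <<'E'
import cv2,numpy as np
a=cv2.imread('pics/side0.png'); b=cv2.imread('pics/scene0.png')
c=cv2.resize(a[130:310,190:390],(0,0),fx=4,fy=4,interpolation=2)[:,:]
d=np.hstack([cv2.resize(a[120:310,195:345],(400,507)),cv2.resize(b[250:350,100:220],(400,333)).copy() if 0 else cv2.copyMakeBorder(cv2.resize(b[240:350,100:220],(400,367)),0,140,0,0,0)])
cv2.imwrite('pics/crop1.png',d)
E
```

```text
(no output)
```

View pics/crop1.png

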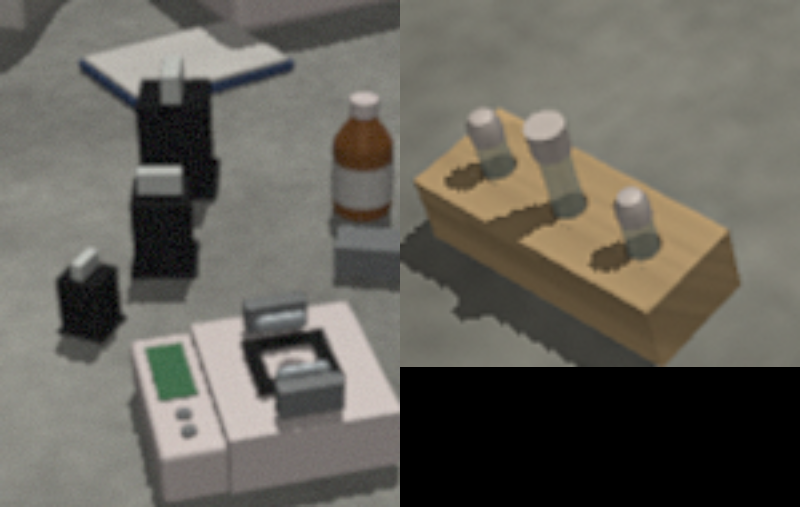

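Pictures: three look-alike black covers at scene pixels (304,172) small, (355,165) middle and (406,142) large. The middle one fits because its handle midpoint is at about 86–90 mm; the others are at 67 and 117 mm. The enlarged crop confirms three sizes in a row. The tall tube is the middle one in the rack, at (145,285), with the wider, higher cap. I'll go above it.

Call:
{"api": "move_arm", "payload": {
  "increments": [
    [[0.03,-0.011,0,0],[0.07,-0.026,0,0],[0.11,-0.041,0,0],[0.15,-0.056,0,0],[0.19,-0.071,0,0],[0.23,-0.086,0,0],[0.27,-0.101,0,0],[0.31,-0.116,0,0],[0.35,-0.131,0,0],[0.385,-0.145,0,0],[0.399,-0.15,0,0],[0.399,-0.15,0,0],[0.399,-0.15,0,0]]
  ],
  "hand": 1
}}

```text
t: 2.8
position: [0.4743, -0.273, 0.2312]
orientation: [0.993, 0.116, -0.0, 0.0]
contact_force: [-0.4, 0.4, 0.6]
grip_width: 0.0852
grasp_force: 0.0
```

```bash
cat >> h.py <<'E'
def tw(s):
    T=np.eye(4); T[:3,:3]=R.from_quat(s["orientation"]).as_matrix(); T[:3,3]=s["position"]; return T
def ray(s,p,px,z):
    "wrist pixel -> world at height z"
    K=np.asarray(p["mtx"]); d=np.linalg.solve(K,[px[0],px[1],1.]); T=tw(s)@np.asarray(p["hand_eye"])
    d=T[:3,:3]@np.array([d[0],-d[1],-d[2]]); o=T[:3,3]; return o+d*(z-o[2])/d[2]
def wproj(s,p,X):
    c=np.linalg.inv(tw(s)@np.asarray(p["hand_eye"]))@np.append(X,1); q=np.asarray(p["mtx"])@np.array([c[0],-c[1],-c[2]]); return (q[:2]/q[2]).round(1).tolist()
E
python3 - <<'E'
from h import *
s,p=shot("wrist","w1.png"); print(r(s["position"]),[k for k in p]); print(r(p["hand_eye"]),r(p["mtx"]))
for t in("tube_tall","tube_short_a","rack"):
    print(t,[(r(d["at"],4),round(d["conf"],2),wproj(s,p,d["at"])) for d in mark_of(t,p)[:4]])
E
```

```text
[0.4743, -0.273, 0.2312] ['pixels', 'mtx', 'hand_eye', 'shot']
[[0.0001, 0.9549, 0.2969, 0.0745], [1.0, -0.0003, 0.0007, -0.0002], [0.0008, 0.2969, -0.9549, -0.1427], [0.0, 0.0, 0.0, 1.0]] [[414.8346, 0.0, 323.045], [0.0, 414.8346, 238.8098], [0.0, 0.0, 1.0]]
tube_tall [([0.4753, -0.2727, 0.0087], 0.67, [323.6, 195.9])]
tube_short_a [([0.4274, -0.2848, 0.0084], 0.87, [324.3, 248.2]), ([0.5258, -0.2626, 0.0114], 0.58, [325.8, 136.8])]
rack [([0.476, -0.2715, 0.002], 0.79, [322.4, 193.4])]
```

View pics/w1.png

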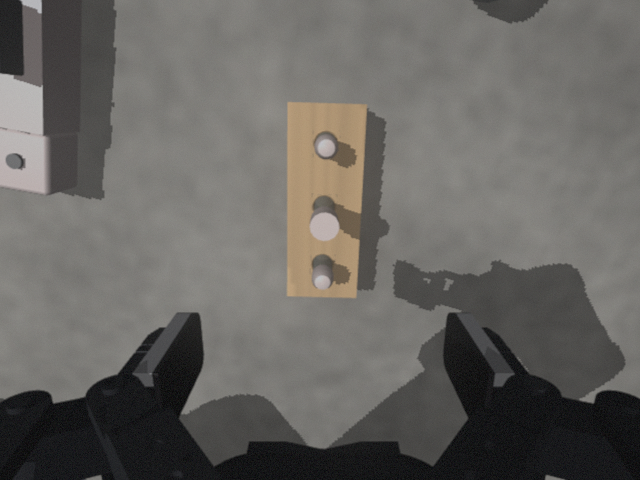

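The tall tube's cap is at about (324,226), between the short caps at (326,146) and (322,281). I'll compute its position from that.

```bash
python3 - <<'E'
from h import *
s,p=shot("wrist"); g=np.asarray(p["pixels"]).astype(int)
m=((g.min(2)>150)).astype(np.uint8); n,l,st,c=cv2.connectedComponentsWithStats(m)
for i in range(1,n):
    if st[i,4]>100 and 250<c[i][0]<400 : 
        print(st[i],c[i].round(1),[r(ray(s,p,c[i],z)) for z in(.105,.085)])
E
```

```text
[317 139  17  17 227] [324.9 146.9] [[0.525, -0.262, 0.105], [0.5234, -0.2625, 0.085]]
[309 212  30  29 632] [323.5 226. ] [[0.474, -0.2732, 0.105], [0.4686, -0.2745, 0.085]]
[314 275  15  14 166] [321.1 281.2] [[0.4346, -0.2808, 0.105], [0.4262, -0.2827, 0.085]]
```

Call:
{"api": "move_arm", "payload": {
  "increments": [
    [[0,0,0.02,0],[0,0,0.05,0],[0,0,0.08,0],[0,0,0.11,0],[0,0,0.135,0],[0,0,0.15,0],[0,0,0.154,0],[0,0,0.154,0],[0,0,0.154,0]]
  ]
}}

```text
t: 3.95
position: [0.4753, -0.2729, 0.0783]
orientation: [0.993, 0.117, 0.001, 0.001]
contact_force: [0.1, -0.6, 0.6]
grip_width: 0.0855
grasp_force: 0.0
```

Call:
{"api": "move_arm", "payload": {
  "increments": [
    [[0,0,0,0],[0,0,0,0],[0,0,0,0],[0,0,0,0],[0,0,0,0],[0,0,0,0],[0,0,0,0],[0,0,0,0],[0,0,0,0],[0,0,0,0]]
  ],
  "hand": -1,
  "squeeze": 30
}}

```text
t: 4.95
position: [0.4751, -0.2725, 0.0775]
orientation: [0.993, 0.117, 0.0, 0.0]
contact_force: [-0.3, -0.2, 3.4]
grip_width: 0.0188
grasp_force: 29.3
```

Call:
{"api": "move_arm", "payload": {
  "increments": [
    [[0,0,-0.01,0],[0,0,-0.03,0],[0,0,-0.06,0],[0,0,-0.09,0],[0,0,-0.12,0],[0.002,-0.01,-0.15,0],[0.008,-0.04,-0.17,0],[0.017,-0.08,-0.17,0],[0.026,-0.12,-0.17,0],[0.035,-0.16,-0.17,0],[0.044,-0.2,-0.17,0],[0.052,-0.24,-0.17,0],[0.057,-0.26,-0.17,0],[0.058,-0.266,-0.17,0],[0.058,-0.266,-0.17,0],[0.058,-0.266,-0.17,0]]
  ]
}}

```text
t: 6.55
position: [0.4698, -0.001, 0.2474]
orientation: [0.993, 0.116, -0.0, 0.0]
contact_force: [0.0, -1.3, -0.1]
grip_width: 0.0188
grasp_force: 29.5
```

```bash
python3 - <<'E'
from h import *
s,p=shot("wrist","w2.png"); print(r(s["position"]),s["grip_width"])
for t in("reader","cup","catch","seal","tube_tall","cover","handle"):
    print(t,[(r(d["at"],4),round(d["conf"],2),wproj(s,p,d["at"])) for d in mark_of(t,p)[:4]])
E
```

```text
[0.4698, -0.001, 0.2474] 0.01877969042168339
reader [([0.5402, 0.0279, 0.0011], 0.59, [310.3, 109.0]), ([0.4754, -0.2751, 0.0005], 0.34, [593.9, 249.7])]
cup [([0.543, 0.0254, 0.0477], 0.59, [312.4, 106.1])]
catch [([0.5436, 0.059, 0.0713], 0.95, [266.7, 93.7]), ([0.4722, 0.2732, 0.0001], 0.67, [29.1, 120.0])]Traceback (most recent call last):
  File "<stdin>", line 4, in <module>
ValueError: it knows: beaker, bottle, catch, cover, cup, handle, jar, petri, rack, reader, slidebox, snap, tin, tube_short, tube_tall
```

View pics/w2.png

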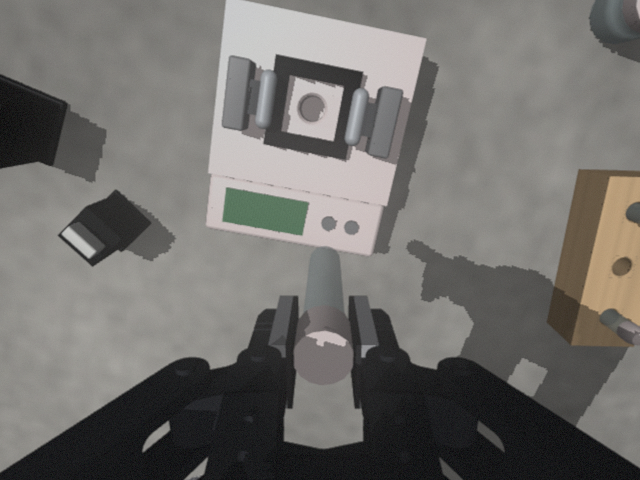

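The cup is at (313,108) and the seal frame's corners are near (277,56), (363,73), (350,160) and (263,143). The reader is turned about 10° in the picture, and the tube hangs straight in the fingers.

```bash
python3 - <<'E'
from h import *
s,p=shot("wrist"); g=cv2.cvtColor(np.asarray(p["pixels"]),cv2.COLOR_BGR2GRAY)
# cup hole and inner white square
m=(g>130).astype(np.uint8); roi=np.zeros_like(m); roi[65:155,270:360]=m[65:155,270:360]
n,l,st,c=cv2.connectedComponentsWithStats(roi); i=l[85,315] or l[90,300]; print(st[i])
cnt,_=cv2.findContours((l==i).astype(np.uint8),cv2.RETR_CCOMP,cv2.CHAIN_APPROX_NONE)
for k in sorted(cnt,key=len)[::-1][:2]:
    P=np.array([ray(s,p,q[0],.050)[:2] for q in k],np.float32)
    rc=cv2.minAreaRect(P*1000); (cc,rad)=cv2.minEnclosingCircle(P*1000); print(len(k),rc,cc,rad)
for q in[(277,56),(363,73),(350,160),(263,143)]: print(r(ray(s,p,q,.058)))
# deck right edge and left edge lines
for rows,cols in(((50,190),(380,440)),((10,165),(200,235))):
    pts=[]
    for y in range(*rows,4):
        d=np.diff(g[y,cols[0]:cols[1]].astype(int)); x=cols[0]+np.argmax(abs(d)); pts.append(ray(s,p,(x,y),.05)[:2])
    v=cv2.fitLine(np.float32(pts),cv2.DIST_HUBER,0,.001,.001).ravel(); print(v,np.arctan(v[1]/v[0]))
E
```

```text
[ 287   78   57   63 2171]
201 ((540.7889404296875, 23.797183990478516), (41.69276428222656, 39.255104064941406), 2.7067456245422363) (540.7744140625, 23.27993392944336) 27.429075241088867
79 ((541.8876953125, 27.211692810058594), (20.327604293823242, 20.920988082885742), 75.69155883789062) (541.5390625, 26.564697265625) 10.959534645080566
[0.5713, 0.0584, 0.058]
[0.5746, -0.0063, 0.058]
[0.5102, -0.0128, 0.058]
[0.5073, 0.0566, 0.058]
[ 0.99885345  0.04787266  0.5627822  -0.04947618] 0.04789096
[0.9972228  0.0744765  0.54465765 0.0997754 ] 0.07454552
```

Call:
{"api": "move_arm", "payload": {
  "increments": [
    [[0.015,-0.002,0,0],[0.04,-0.005,0,0],[0.065,-0.008,0,0],[0.0756,-0.009,0.01,0],[0.0756,-0.009,0.04,0],[0.0756,-0.009,0.07,0],[0.0756,-0.009,0.095,0],[0.0756,-0.009,0.11,0],[0.0756,-0.009,0.113,0],[0.0756,-0.009,0.113,0],[0.0756,-0.009,0.113,0],[0.0756,-0.009,0.113,0]]
  ]
}}

```text
t: 8.0
position: [0.5416, 0.026, 0.1352]
orientation: [0.993, 0.117, 0.001, 0.0]
contact_force: [-0.4, 0.4, -0.7]
grip_width: 0.019
grasp_force: 29.5
```

```bash
python3 - <<'E'
from h import *
s,p=shot("wrist"); print(r(s["position"]))
for t in("cup","catch","tube_tall"):
    print(t,[(r(d["at"],4),round(d["conf"],2),wproj(s,p,d["at"])) for d in mark_of(t,p)[:4]])
s2,q=shot("side"); s3,q2=shot("scene"); 
im=np.hstack([cv2.resize(np.asarray(p["pixels"])[0:330,160:480],(388,400)),cv2.resize(np.asarray(q["pixels"])[170:300,240:370],(400,400))])
X=s["position"]+[0,0,-.0675]
cv2.imwrite("pics/c3.png",im); print(proj(q,X),proj(q,[.5412,.0252,.05]))
E
```

```text
[0.5416, 0.026, 0.1352]
cup [([0.5446, 0.0202, 0.047], 0.61, [334.5, 240.9])]
catch [([0.543, 0.0585, 0.0721], 0.73, [263.6, 242.0])]
tube_tall [([0.5421, 0.0223, 0.0661], 0.88, [330.5, 255.0])]
[303. 249.] [303. 257.]
```

View pics/c3.png

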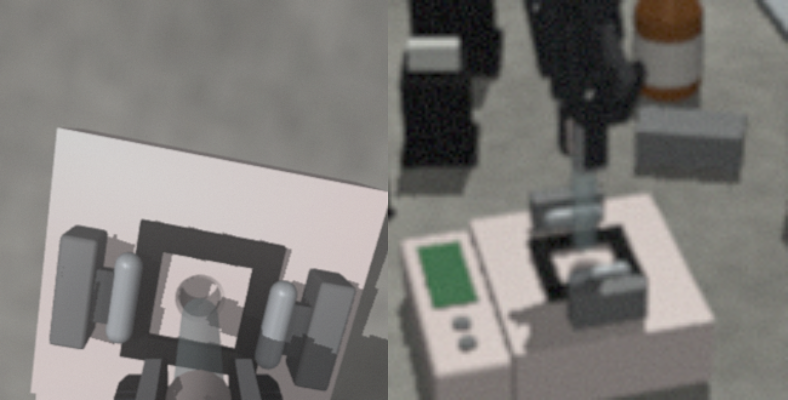

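The tube foot is over the cup: the crop shows a glass circle at (198,294), with the rollers at (123,298) and (276,325). I'll check the centring numerically.

```bash
python3 - <<'E'
from h import *
s,p=shot("wrist","w4.png")
f=lambda x,y:(x/1.2125+160,y/1.2121)
c,sn=np.cos(.048),np.sin(.048); C=np.array([.5412,.0252])
print("foot px",wproj(s,p,s["position"]+[0,0,-.0675]),"cup px",wproj(s,p,[*C,.05]))
L=ray(s,p,f(123,298),.075);Rr=ray(s,p,f(276,325),.075);print("rollers mid",r((L+Rr)/2),r(L),r(Rr))
tl=ray(s,p,f(160,254),.058);tr=ray(s,p,f(250,268),.058);d=(tl-tr)/np.linalg.norm(tl-tr);print(r(tl),r(tr),"yaw",np.arctan2(-d[0],d[1]),"centre",r((tl+tr)/2-.021*np.array([d[1],-d[0],0])))
tl=ray(s,p,f(138,220),.058);tr=ray(s,p,f(287,247),.058);d=(tl-tr)/np.linalg.norm(tl-tr);print(r(tl),r(tr),"yaw",np.arctan2(-d[0],d[1]),"centre",r((tl+tr)/2-.033*np.array([d[1],-d[0],0])))
im=np.asarray(p["pixels"])[190:310,240:420]; cv2.imwrite("pics/c4.png",cv2.resize(im,(0,0),fx=4,fy=4,interpolation=2))
E
```

```text
foot px [323.7, 255.1] cup px [325.2, 245.8]
rollers mid [0.5432, 0.0258, 0.075] [0.5416, 0.059, 0.075] [0.5448, -0.0073, 0.075]
[0.5597, 0.0482, 0.058] [0.5628, 0.0074, 0.058] yaw 0.0753963483917273 centre [0.5403, 0.0262, 0.058]
[0.5724, 0.0607, 0.058] [0.5759, -0.0061, 0.058] yaw 0.05286020466871104 centre [0.5412, 0.0256, 0.058]
```

View pics/c4.png

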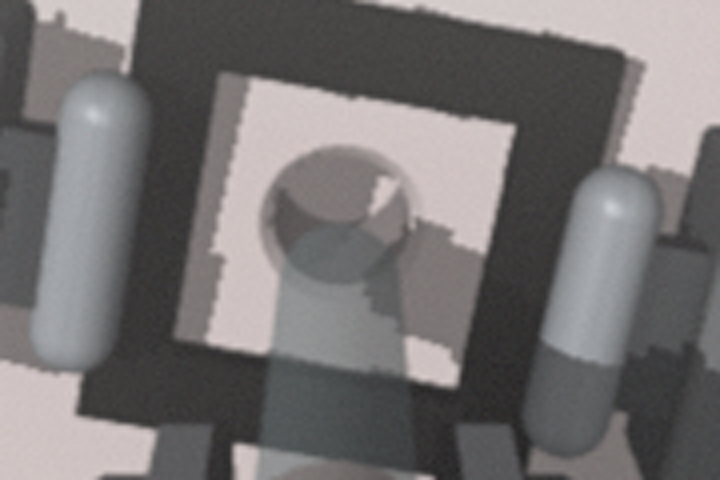

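The cup's rim is centred at about (325,245), as predicted, and the foot is within about 1.5 mm of it. I'll nudge back slightly and insert.

Call:
{"api": "move_arm", "payload": {
  "increments": [
    [[-0.0012,0,0.004,0],[-0.0012,0,0.012,0],[-0.0012,0,0.02,0],[-0.0012,0,0.026,0],[-0.0012,0,0.032,0],[-0.0012,0,0.038,0],[-0.0012,0,0.043,0],[-0.0012,0,0.047,0],[-0.0012,0,0.0475,0],[-0.0012,0,0.0475,0],[-0.0012,0,0.0475,0]]
  ]
}}

```text
t: 9.45
position: [0.5402, 0.0258, 0.087]
orientation: [0.993, 0.117, 0.0, 0.0]
contact_force: [-0.0, 0.2, -0.1]
grip_width: 0.0187
grasp_force: 29.5
```

Call:
{"api": "move_arm", "payload": {
  "increments": [
    [[0,0,0.001,0],[0,0,0.0015,0],[0,0,0.0015,0]]
  ]
}}

```text
t: 9.75
position: [0.5402, 0.0258, 0.0855]
orientation: [0.993, 0.117, 0.0, 0.0]
contact_force: [0.1, -0.4, 1.5]
grip_width: 0.0189
grasp_force: 29.6
```

Call:
{"api": "move_arm", "payload": {
  "increments": [
    [[0,0,0,0],[0,0,0,0],[0,0,0,0],[0,0,0,0],[0,0,0,0],[0,0,0,0],[0,0,0,0]]
  ],
  "hand": 0.6
}}

```text
t: 10.45
position: [0.5401, 0.0258, 0.0853]
orientation: [0.993, 0.117, -0.0, -0.0]
contact_force: [0.2, 0.1, 0.1]
grip_width: 0.0683
grasp_force: 0.0
```

Call:
{"api": "move_arm", "payload": {
  "increments": [
    [[0,0,-0.01,0],[0,0,-0.03,0],[0,0,-0.06,0],[0,0,-0.1,0],[0,0,-0.14,0],[0,0,-0.17,0],[0,0,-0.18,0],[0,0,-0.18,0]]
  ]
}}

```text
t: 11.25
position: [0.5403, 0.0258, 0.2665]
orientation: [0.993, 0.117, 0.001, 0.0]
contact_force: [-0.4, -0.1, -1.2]
grip_width: 0.0683
grasp_force: 0.0
```

```bash
python3 - <<'E'
from h import *
s,p=shot("wrist","w5.png"); print(r(s["position"]))
for t in("cup","catch","tube_tall","cover","handle"):
    print(t,[(r(d["at"],4),round(d["conf"],2),wproj(s,p,d["at"])) for d in mark_of(t,p)[:4]])
# cap disc
print("cap predicted",wproj(s,p,[.5412,.0252,.113]))
s,p=shot("side")
print([(r(d["at"],4),round(d["conf"],2)) for d in mark_of("tube_tall",p)[:4]])
E
```

```text
[0.5403, 0.0258, 0.2665]
cup [([0.546, 0.0234, 0.0502], 0.77, [327.5, 193.5]), ([0.5401, 0.0576, 0.0709], 0.26, [285.9, 195.7])]
catch [([0.543, 0.0607, 0.0705], 0.78, [283.0, 191.3])]
tube_tall [([0.5431, 0.0269, 0.018], 0.73, [322.9, 189.2])]
cover [([0.3982, 0.1841, 0.0002], 0.96, [148.2, 283.2]), ([0.4709, 0.274, 0.0005], 0.7, [66.2, 198.8])]
handle [([0.3962, 0.1849, 0.0656], 0.95, [118.3, 313.3]), ([0.4764, 0.2763, 0.0869], 0.57, [-0.4, 213.5]), ([0.5421, 0.0262, 0.0201], 0.46, [323.4, 190.7])]
cap predicted [324.5, 215.5]
[([0.5411, 0.027, 0.0195], 0.6)]
```

View pics/w5.png

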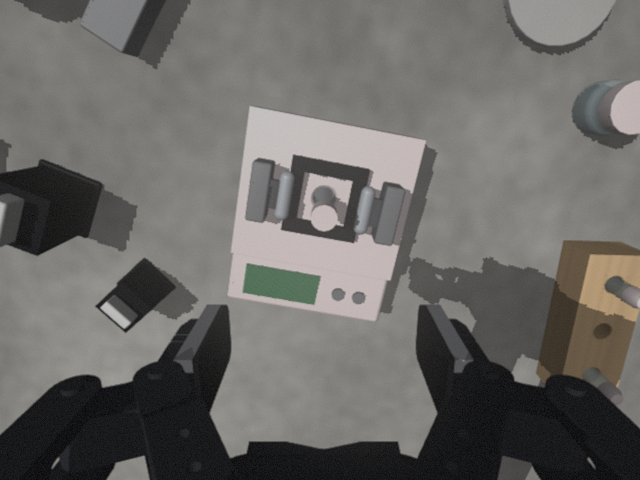

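The tube stands in the cup with its cap at (324,217), matching the prediction (324,215). Next I'll go over the cover.

Call:
{"api": "move_arm", "payload": {
  "increments": [
    [[-0.005,-0.02,0,0],[-0.013,-0.06,0,0],[-0.022,-0.1,0,0],[-0.031,-0.14,0,0],[-0.04,-0.18,0,0],[-0.049,-0.215,0,0],[-0.054,-0.238,0,0],[-0.055,-0.243,0,0],[-0.055,-0.243,0,0],[-0.055,-0.243,0,0]]
  ],
  "hand": 1
}}

```text
t: 12.65
position: [0.4308, 0.2487, 0.2651]
orientation: [0.993, 0.116, -0.0, 0.0]
contact_force: [0.2, 0.6, -0.2]
grip_width: 0.0855
grasp_force: 0.0
```

```bash
python3 - <<'E'
from h import *
# reader pose again from w5
s,p=shot("wrist","w6.png"); q=dict(p); print(r(s["position"]))
T=dict(position=[.5403,.0258,.2665],orientation=s["orientation"])
g=cv2.cvtColor(cv2.imread("pics/w5.png"),cv2.COLOR_BGR2GRAY)
m=(g>125).astype(np.uint8); m[:90]=0;m[340:]=0;m[:,:220]=0;m[:,440:]=0
cn=max(cv2.findContours(m,cv2.RETR_EXTERNAL,cv2.CHAIN_APPROX_NONE)[0],key=cv2.contourArea)
P=np.float32([ray(T,p,c[0],.05)[:2]*1000 for c in cn])
print("reader", cv2.minAreaRect(P[[i for i in range(len(P)) if P[i,0]>485]]), P.max(0),P.min(0))
for t in("cover","handle","snap"):
    print(t,[(r(d["at"],4),round(d["conf"],2),wproj(s,p,d["at"])) for d in mark_of(t,p)[:4]])
g=cv2.cvtColor(np.asarray(p["pixels"]),cv2.COLOR_BGR2GRAY)
n,l,st,c=cv2.connectedComponentsWithStats((g>135).astype(np.uint8))
for i in range(1,n):
    if 100<st[i,4]<20000:
        cn=np.argwhere(l==i)[:,::-1]; P=np.float32([ray(s,p,a,.097)[:2]*1000 for a in cn]); print(c[i].round(),st[i,4],cv2.minAreaRect(P))
E
```

```text
[0.4308, 0.2487, 0.2651]
reader ((552.0053100585938, 16.534042358398438), (148.88633728027344, 208.1104736328125), 5.859649658203125) [633.5167   123.616806] [383.2514  -93.49638]
cover [([0.3964, 0.1853, -0.0011], 0.95, [375.7, 234.5]), ([0.4739, 0.2736, -0.0026], 0.91, [308.7, 138.9]), ([0.5055, 0.4251, -0.0013], 0.76, [154.6, 65.2])]
handle [([0.5041, 0.425, 0.1172], 0.79, [82.9, 48.6]), ([0.3972, 0.1824, 0.0656], 0.65, [388.3, 256.3]), ([0.4768, 0.274, 0.0864], 0.59, [305.1, 142.8])]
snap [([0.396, 0.1843, -0.0016], 0.64, [376.5, 235.0])]
[72. 46.] 2560 ((503.76214599609375, 442.91485595703125), (57.319679260253906, 19.360198974609375), 78.65526580810547)
[457. 106.] 546 ((527.3356323242188, 175.6302947998047), (20.40380096435547, 39.40072250366211), 15.813643455505371)
[607. 130.] 1731 ((536.8524169921875, 59.08917999267578), (37.80559158325195, 41.29924392700195), 2.7775564193725586)
[302. 150.] 942 ((471.4775390625, 274.7060241699219), (12.8895902633667, 38.89955520629883), 80.1291732788086)
[ 68. 155.] 102 ((428.56494140625, 441.794921875), (9.196308135986328, 14.878498077392578), 48.070411682128906)
[383. 255.] 276 ((405.90301513671875, 192.8762664794922), (25.075910568237305, 8.877225875854492), 54.49481201171875)
[ 80. 297.] 120 ((314.1897888183594, 427.3429260253906), (16.130859375, 9.471048355102539), 65.6488037109375)
[114. 349.] 829 ((278.3973693847656, 398.6497497558594), (40.45174789428711, 53.18147277832031), 62.957061767578125)
[631. 369.] 551 ((357.0740661621094, -43.822853088378906), (50.81858825683594, 16.151920318603516), 19.274301528930664)
```

View pics/w6.png

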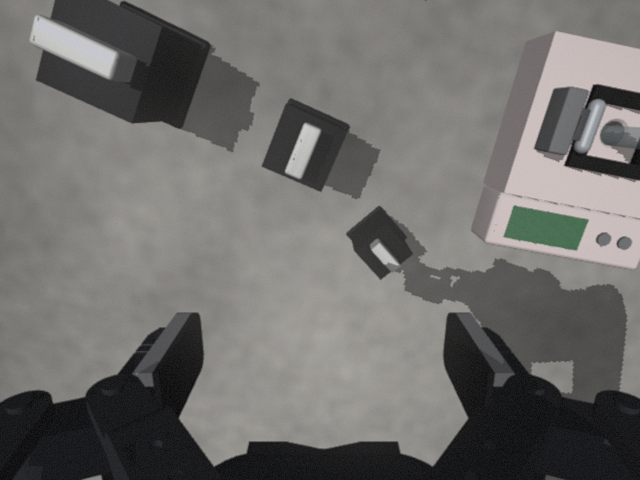

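The middle cover's handle is at (302,150), measuring 39×13 mm as specified. The small cover is at (380,240) and the large one at (120,60). I'll check the wrist range first.

```bash
python3 -c "
from h import *
print(r(state()['joints'],3))"
```

```text
[0.288, 0.228, 1.52, -0.0, 1.394, 1.626]
```

Call:
{"api": "move_arm", "payload": {
  "increments": [
    [[0.01,-0.004,0,0.1],[0.03,-0.01,0.01,0.22],[0.042,-0.014,0.03,0.34],[0.0456,-0.0159,0.05,0.407],[0.0456,-0.0159,0.06,0.407],[0.0456,-0.0159,0.06,0.407],[0.0456,-0.0159,0.06,0.407],[0.0456,-0.0159,0.06,0.407]]
  ]
}}

```text
t: 13.65
position: [0.4713, 0.2755, 0.2065]
orientation: [0.996, -0.086, 0.001, -0.0]
contact_force: [-0.8, -0.4, -0.1]
grip_width: 0.0853
grasp_force: 0.0
```

```bash
python3 - <<'E'
from h import *
s,p=shot("wrist"); A=tw(s); print(r(s["position"]),"yaw",np.arctan2(A[1,0],A[0,0]))
g=cv2.cvtColor(np.asarray(p["pixels"]),cv2.COLOR_BGR2GRAY)
n,l,st,c=cv2.connectedComponentsWithStats((g>135).astype(np.uint8))
for i in range(1,n):
    if 500<st[i,4]<8000 and abs(c[i][0]-322)<80:
        cn=np.argwhere(l==i)[:,::-1]; P=np.float32([ray(s,p,a,.097)[:2]*1000 for a in cn]); print(c[i].round(),st[i],cv2.minAreaRect(P))
for t in("cover","handle"):
    print(t,[(r(d["at"],4),round(d["conf"],2),wproj(s,p,d["at"])) for d in mark_of(t,p)[:3]])
E
```

```text
[0.4713, 0.2755, 0.2065] yaw -0.17251482863505999
cover [([0.4732, 0.2735, -0.0017], 0.98, [325.1, 198.2]), ([0.5037, 0.4227, -0.0011], 0.87, [147.2, 193.2]), ([0.3978, 0.1821, -0.0001], 0.56, [439.7, 262.9])]
handle [([0.5032, 0.4263, 0.1136], 0.96, [62.8, 231.9]), ([0.4731, 0.2737, 0.0868], 0.88, [325.2, 225.7]), ([0.3993, 0.1855, 0.0663], 0.58, [458.8, 293.1])]
```

```bash
python3 - <<'E'
from h import *
s,p=shot("wrist","w7.png")
g=cv2.cvtColor(np.asarray(p["pixels"]),cv2.COLOR_BGR2GRAY); roi=g[170:310,285:365]
t,b=cv2.threshold(roi,0,1,cv2.THRESH_OTSU); print(t,roi.max())
for th in (t,t+20):
  n,l,st,c=cv2.connectedComponentsWithStats((roi>th).astype(np.uint8))
  for i in range(1,n):
    if st[i,4]>300:
        cn=np.argwhere(l==i)[:,::-1]+[285,170]; P=np.float32([ray(s,p,a,.097)[:2]*1000 for a in cn]); print(c[i].round()+[285,170],st[i],cv2.minAreaRect(P))
E
```

```text
113.0 221
[324. 269.] [   0    0   80  140 5544] ((464.48236083984375, 275.6235656738281), (52.9815788269043, 92.83525085449219), 80.13597869873047)
[324. 271.] [   0   21   80  119 5375] ((458.1615905761719, 276.7226257324219), (52.9815788269043, 80.00398254394531), 80.13597869873047)
```

```bash
python3 - <<'E'
import cv2
g=cv2.imread("pics/w7.png",0)
for y in range(140,320,6): print(y,g[y,290:362:4])
E
```

```text
140 [145 144 147 148 149 147 142 138 142 138 140 145 147 146 146 148 146 147]
146 [143 147 145 151 149 150 143 139 139 138 141 143 145 145 144 145 144 143]
152 [144 146 148 149 149 149 146 141 140 141 144 143 144 146 143 146 145 144]
158 [143 144 145 149 147 146 147 143 141 141 141 144 145 142 144 144 144 142]
164 [136 139 142 146 149 119 135 146 143 145 146 133 147 146 147 146 145 141]
170 [67 56 56 57 53 55 55 56 53 53 54 56 53 55 57 56 54 55]
176 [63 51 53 52 48 50 49 47 49 50 51 52 46 47 50 51 48 50]
182 [52 53 52 47 50 49 48 50 49 46 46 50 45 46 47 46 45 51]
188 [60 58 59 59 59 57 55 55 56 53 55 55 54 54 54 54 54 56]
194 [57 55 59 58 57 54 57 55 54 52 56 54 57 54 53 55 50 52]
200 [ 63  60  56  58  56  53 100 105 105 106 104  95  46  52  47  53  55  56]
206 [ 59  61  59  59  58  56 163 219 216 218 215 177  50  51  49  49  56  54]
212 [ 53  59  56  62  59  55 168 218 213 217 215 175  52  49  52  50  54  56]
218 [ 57  58  59  55  54  57 165 199 215 218 213 172  48  50  51  51  53  56]
224 [ 60  60  58  60  60  55 165 175 213 216 213 169  52  50  50  50  53  56]
230 [ 63  60  60  57
[... 449 characters left out ...]
66 [156 154 153 153 150 154 155 155 156 158 157 159 160 159 161 159 157 162]
272 [159 155 152 151 152 157 156 161 156 159 157 156 158 158 158 155 157 158]
278 [158 156 152 151 153 156 159 159 160 159 159 156 157 157 157 157 156 160]
284 [162 158 159 155 156 159 162 161 156 160 161 157 156 159 159 162 162 167]
290 [165 164 165 161 158 160 162 159 160 160 159 157 160 162 163 165 167 168]
296 [164 168 164 162 159 158 157 159 160 158 159 160 163 163 166 169 168 168]
302 [162 162 164 163 159 158 157 159 162 162 165 170 170 171 168 166 166 164]
308 [159 164 163 165 162 160 162 161 163 165 169 170 169 171 169 165 162 160]
314 [160 161 160 163 165 165 164 162 164 163 168 170 167 167 166 164 163 165]
```

```bash
python3 - <<'E'
from h import *
s,p=shot("wrist"); g=cv2.cvtColor(np.asarray(p["pixels"]),cv2.COLOR_BGR2GRAY)
ys=np.where(g[190:280,326]>185)[0]+190; xs=np.where(g[235,300:350]>110)[0]+300
print(ys.min(),ys.max(),xs.min(),xs.max())
a,b=ray(s,p,(324.5,ys.min()),.097),ray(s,p,(324.5,ys.max()),.097); print(r(a),r(b),np.linalg.norm(a-b))
c=ray(s,p,((xs.min()+xs.max())/2,(ys.min()+ys.max())/2),.097); print(r(c), "tool shift",r(tw(s)[:3,:3].T@(c-s["position"])))
E
```

```text
203 260 314 335
[0.4901, 0.2712, 0.097] [0.4532, 0.2776, 0.097] 0.037508150897164465
[0.472, 0.2743, 0.097] tool shift [0.0011, 0.0011, 0.1089]
```

Call:
{"api": "move_arm", "payload": {
  "increments": [
    [[0.001,0.001,0.02,0],[0.001,0.001,0.05,0],[0.001,0.001,0.08,0],[0.001,0.001,0.105,0],[0.001,0.001,0.12,0],[0.001,0.001,0.127,0],[0.001,0.001,0.129,0],[0.001,0.001,0.129,0]]
  ]
}}

```text
t: 14.7
position: [0.4721, 0.2745, 0.0769]
orientation: [0.996, -0.086, 0.0, -0.0]
contact_force: [0.1, -0.1, -0.3]
grip_width: 0.0853
grasp_force: 0.0
```

Call:
{"api": "move_arm", "payload": {
  "increments": [
    [[0,0,0,0],[0,0,0,0],[0,0,0,0],[0,0,0,0],[0,0,0,0],[0,0,0,0],[0,0,0,0],[0,0,0,0],[0,0,0,0],[0,0,0,0]]
  ],
  "hand": -1,
  "squeeze": 80
}}

```text
t: 15.7
position: [0.4721, 0.2745, 0.0767]
orientation: [0.996, -0.086, 0.0, -0.0]
contact_force: [0.5, 0.5, 4.9]
grip_width: 0.0125
grasp_force: 79.8
```

Call:
{"api": "move_arm", "payload": {
  "increments": [
    [[0,0,-0.005,0],[0,0,-0.02,0],[0,0,-0.05,0],[0,0,-0.08,0],[0,0,-0.11,0],[0,0,-0.14,0],[0.005,0.01,-0.15,-0.01],[0.016,0.035,-0.15,-0.04],[0.03,0.065,-0.15,-0.07],[0.045,0.095,-0.15,-0.1],[0.06,0.126,-0.15,-0.13],[0.075,0.158,-0.15,-0.16],[0.09,0.19,-0.15,-0.19],[0.104,0.219,-0.15,-0.21],[0.11,0.232,-0.15,-0.22],[0.1109,0.2338,-0.15,-0.2205],[0.1109,0.2338,-0.15,-0.2205],[0.1109,0.2338,-0.15,-0.2205]]
  ]
}}

```text
t: 17.5
position: [0.5404, 0.0259, 0.2262]
orientation: [1.0, 0.024, -0.0, -0.0]
contact_force: [0.4, 0.3, -1.1]
grip_width: 0.0119
grasp_force: 78.9
```

```bash
python3 - <<'E'
from h import *
s,p=shot("wrist","w8.png"); A=tw(s); print(r(s["position"]),"yaw",np.arctan2(A[1,0],A[0,0]),s["grip_width"],s["contact_force"])
for t in("cup","catch","cover","handle","reader"):
    print(t,[(r(d["at"],4),round(d["conf"],2),wproj(s,p,d["at"])) for d in mark_of(t,p)[:3]])
E
```

```text
[0.5404, 0.0259, 0.2262] yaw 0.04806165277073987 0.011865985063011043 [ 0.38566362  0.29817304 -1.08248365]
cup [([0.542, 0.0243, 0.0469], 0.88, [325.5, 205.9])]
catch [([0.5411, 0.0601, 0.0703], 0.71, [277.2, 211.9])]
cover [([0.5394, 0.0261, 0.1459], 0.97, [322.9, 249.0]), ([0.3956, 0.1836, 0.0017], 0.77, [158.4, 331.8])]
handle [([0.3969, 0.181, 0.0639], 0.91, [133.6, 367.9]), ([0.5428, 0.0272, 0.2365], 0.84, [319.9, 321.4])]
reader [([0.5424, 0.0262, 0.0028], 0.98, [323.2, 194.5])]
```

View pics/w8.png

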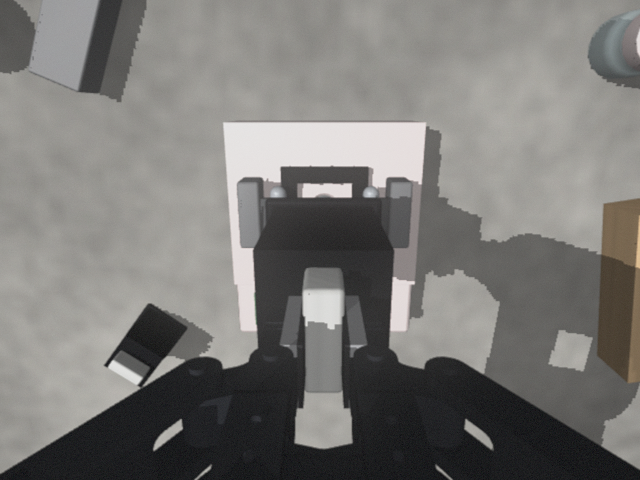

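The cover is held square over the reader: the seal frame spans columns 281–368, the housings 238–411 and the cover's bead 264–384. All are centred at 324. I'll check the fore-aft offset.

```bash
python3 - <<'E'
from h import *
s,p=shot("wrist"); A=tw(s); g=cv2.cvtColor(np.asarray(p["pixels"]),cv2.COLOR_BGR2GRAY).astype(int)
f=lambda px,z: r((A[:3,:3].T@(ray(s,p,px,z)-s["position"]))[:2]*1000,1)
print(g[114:132,300],g[158:174,300],g[186:206,300],g[186:206,324])
print("deck +65:",f((324,122),.05),"seal +33:",f((324.5,167),.058),"rollers ends",f((278,187),.072),f((371,187),.072),"housing front",f((250,178),.076),f((398,178),.076))
z=s["position"][2]-.0767
print("bead +31:",f((324,198),z+.004),"L/R",f((264,198),z+.003),f((384,198),z+.003),"seal L/R",f((281,168),.058),f((368,168),.058))
E
```

```text
[149 153 151 153 154 154 154 137 150 216 227 227 227 227 227 227 227 227] [227 226 228 227 226 226 227 227 183 110  77  78  81  78  78  75] [139 142 142 141 144 138 141 141 138 139 141 104  72  61  62  65  71  67
  65  63] [224 222 224 223 223 225 224 210 175 151 127  93  63  62  61  61  66  65
  64  58]
deck +65: [65.8, 0.5] seal +33: [33.8, 0.9] rollers ends [21.2, -32.7] [21.3, 34.4] housing front [28.4, -51.9] [28.4, 52.8]
bead +31: [30.0, 0.4] L/R [29.8, -31.4] [29.8, 32.2] seal L/R [33.0, -31.6] [33.0, 33.3]
```

Call:
{"api": "move_arm", "payload": {
  "increments": [
    [[0.0015,0.0004,0,0],[0.0015,0.0004,0.008,0],[0.0015,0.0004,0.018,0],[0.0015,0.0004,0.028,0],[0.0015,0.0004,0.038,0],[0.0015,0.0004,0.048,0],[0.0015,0.0004,0.058,0],[0.0015,0.0004,0.066,0],[0.0015,0.0004,0.071,0],[0.0015,0.0004,0.073,0],[0.0015,0.0004,0.073,0],[0.0015,0.0004,0.073,0]]
  ]
}}

```text
t: 19.05
position: [0.5425, 0.0246, 0.1537]
orientation: [1.0, 0.024, 0.0, 0.0]
contact_force: [-0.0, -0.4, -1.0]
grip_width: 0.0122
grasp_force: 78.9
```

```bash
python3 - <<'E'
from h import *
s,p=shot("wrist"); print(r(s["position"]),r(s["contact_force"],1),r(s["moment"],2))
q=shot("side")[1]; im=np.asarray(q["pixels"])[170:300,240:370]; q2=shot("scene")[1]; im2=np.asarray(q2["pixels"])[170:280,240:350]
cv2.imwrite("pics/c9.png",np.hstack([cv2.resize(im,(400,400)),cv2.resize(im2,(400,400))]))
for P,c in((p,"w"),(q,"s"),(q2,"sc")): print(c,[(t,[(r(d["at"],4),round(d["conf"],2)) for d in mark_of(t,P)[:3]]) for t in("cover","cup","tube_tall")])
E
```

```text
[0.5425, 0.0246, 0.1537] [-0.0, -0.4, -1.0] [0.03, -0.01, 0.04]
w [('cover', [([0.3998, 0.1832, 0.0008], 0.83), ([0.5447, 0.0258, 0.0782], 0.78)]), ('cup', []), ('tube_tall', [([0.5433, 0.0235, 0.1629], 0.25)])]
s [('cover', [([0.5476, 0.0278, 0.075], 0.64), ([0.3958, 0.1859, -0.0014], 0.59), ([0.5013, 0.4268, -0.0014], 0.59)]), ('cup', [([0.5409, 0.027, 0.048], 0.77), ([0.6743, 0.3344, -0.0007], 0.3)]), ('tube_tall', [])]
sc [('cover', [([0.5014, 0.4194, -0.0], 0.87), ([0.5406, 0.0259, 0.0758], 0.63), ([0.4015, 0.1802, 0.0024], 0.38)]), ('cup', [([0.5452, 0.0254, 0.0507], 0.63)]), ('tube_tall', [])]
```

View pics/c9.png

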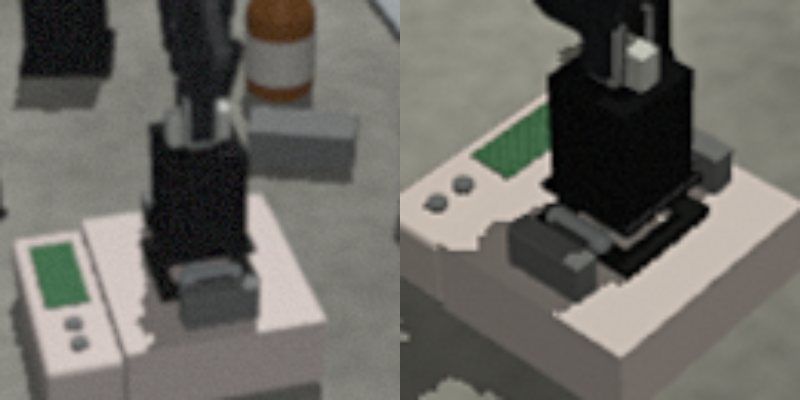

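The cover sits level between the catches in both views, with no contact yet. I'll press down now.

Call:
{"api": "move_arm", "payload": {
  "increments": [
    [[0,0,0.002,0],[0,0,0.004,0],[0,0,0.006,0],[0,0,0.008,0],[0,0,0.01,0],[0,0,0.012,0],[0,0,0.014,0],[0,0,0.016,0],[0,0,0.018,0],[0,0,0.02,0],[0,0,0.0215,0],[0,0,0.0215,0],[0,0,0.0215,0]]
  ]
}}

```text
t: 20.95
position: [0.5424, 0.0245, 0.1322]
orientation: [1.0, 0.024, 0.0, 0.0]
contact_force: [-2.0, -0.1, 3.6]
grip_width: 0.0123
grasp_force: 79.7
```

Call:
{"api": "move_arm", "payload": {
  "increments": [
    [[0,0,0.001,0],[0,0,0.002,0],[0,0,0.003,0],[0,0,0.0035,0],[0,0,0.0035,0],[0,0,0.0035,0]]
  ]
}}

```text
t: 21.55
position: [0.5426, 0.0245, 0.1296]
orientation: [1.0, 0.024, 0.001, 0.0]
contact_force: [-3.2, -0.2, 12.5]
grip_width: 0.0124
grasp_force: 81.0
```

```bash
python3 - <<'E'
from h import *
s,p=shot("wrist","w10.png"); A=tw(s); print(r(s["position"]),r(s["contact_force"],1),r(s["moment"],2),r(A[:3,2]))
q=shot("side")[1]; q2=shot("scene")[1]
for P,c in((p,"w"),(q,"s"),(q2,"sc")): print(c,[(t,[(r(d["at"],4),round(d["conf"],2)) for d in mark_of(t,P)[:3]]) for t in("cover","handle","cup","reader")])
g=cv2.imread("pics/w10.png"); cv2.imwrite("pics/c10.png",cv2.resize(g[100:400,200:450],(667,600)) if 0 else g)
E
```

```text
[0.5426, 0.0245, 0.1296] [-3.2, -0.2, 12.5] [-0.0, 0.77, -0.09] [0.0015, -0.0004, -1.0]
w [('cover', [([0.5452, 0.0254, 0.0539], 0.85), ([0.3973, 0.1822, 0.0027], 0.56)]), ('handle', [([0.5449, 0.0221, 0.1403], 0.86)]), ('cup', []), ('reader', [])]
s [('cover', [([0.5478, 0.027, 0.0508], 0.82), ([0.503, 0.4259, -0.0018], 0.7), ([0.3949, 0.1873, -0.0015], 0.67)]), ('handle', [([0.4011, 0.1867, 0.0637], 0.87), ([0.5434, 0.0314, 0.1418], 0.66), ([0.5097, 0.4266, 0.1168], 0.66)]), ('cup', [([0.5418, 0.0254, 0.0019], 0.28)]), ('reader', [([0.5427, 0.0222, 0.0016], 0.92)])]
sc [('cover', [([0.5442, 0.0249, 0.055], 0.97), ([0.5042, 0.4212, 0.0016], 0.94), ([0.3994, 0.1857, -0.0002], 0.56)]), ('handle', [([0.542, 0.0257, 0.1383], 0.91), ([0.5023, 0.4212, 0.1167], 0.67)]), ('cup', [([0.5455, 0.0285, 0.0516], 0.58)]), ('reader', [([0.5407, 0.0259, -0.0029], 0.57)])]
```

View pics/c10.png

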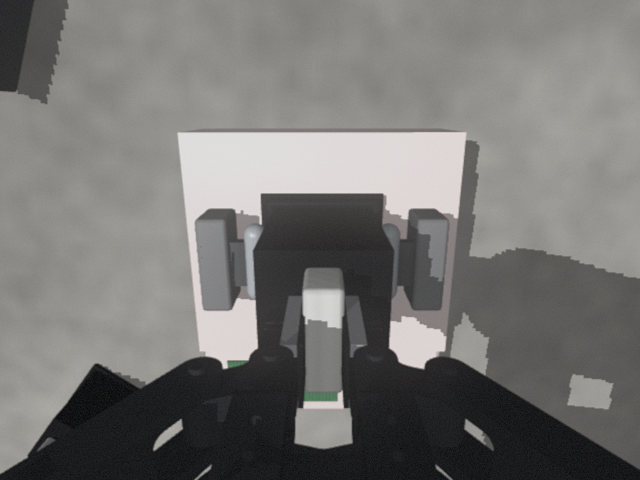

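The cover is past both rollers, with the bead edge near row 205 and the seal edge at row 194. I'll do one numerical check of the fore-aft centring.

```bash
python3 - <<'E'
from h import *
s=state(); p=read_camera("wrist"); A=tw(s); g=cv2.cvtColor(np.asarray(p["pixels"]),cv2.COLOR_BGR2GRAY).astype(int)
f=lambda px,z: r((A[:3,:3].T@(ray(s,p,px,z)-s["position"]))[:2]*1000,1)
print(g[126:136,324],g[188:260,275:285].mean(1).round().astype(int))
print("deck +65",f((322,131.5),.05)); 
for y in(194,200,204,206,208): print(y,f((322,y),.053),f((322,y),.056))
print("housing +25",f((214,209),.076),f((428,209),.076),"walltop +26",f((322,248),.128),f((255,248),.128),f((392,248),.128))
E
```

```text
[149 151 132 121 118 124 179 215 220 220] [219 219 219 220 221 152  82  76  77  77  74  74  74  74  76  78  76  72
  72  70  68  67  67  66  65  65  65  63  63  64  62  61  62  61  61  60
  59  58  58  57  57  57  57  55  55  54  54  53  53  51  52  52  52  52
  51  49  51  50  49  49  49  48  51  54  54  53  54  52  54  53  53  53]
deck +65 [63.7, -0.7]
194 [31.4, -0.7] [32.0, -0.7]
200 [28.1, -0.7] [28.8, -0.7]
204 [25.9, -0.7] [26.6, -0.7]
206 [24.8, -0.7] [25.5, -0.7]
208 [23.7, -0.7] [24.4, -0.7]
housing +25 [28.5, -53.0] [28.6, 50.8] walltop +26 [26.1, -0.5] [26.1, -25.1] [26.1, 25.2]
```

```bash
python3 -c "
from h import *
print(close_job()); s=state(); print(s['t'],s['contact_force'])"
```

```text
the job is handed in; nothing more can be done
None
the job is handed in; nothing more can be done
```

I stood the tall tube in the sample cup, snapped the middle-sized cover over it and handed the job in with the gripper still pressing it down at about 12.5 N. By the arm's readings the cover was about 1.4 mm off centre with the seal on its stop; no verdict came back.

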